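Load a filter cassette into the beamline dock and drop its latch

ROBOT

A 6-joint arm with a two-finger parallel gripper is mounted at the origin on the work surface. World frame = base frame: x ahead of the robot, y to its left, z up, the work surface at z = 0. Lengths are in m, angles in degrees, forces in N, time in s.
With the tool pointing down it reaches from about 0.375 to 0.9 m from the base axis. Payload 3.1 kg.
Tool frame: the origin (TCP) lies at the very end of the fingers, on their centre line; the grasp point (between the pads) lies 19 mm behind it (bot.hold_point_z is the z of the grasp point in the tool frame, in m); z points along the fingers, y is the line along which they close (so a half turn about z gives the same grasp; the last joint's range is limited). The gripper opens to 87 mm and grips with 3 to 60 N. Pads are 19 mm wide; open, the fingers measure 117 mm over their backs; the gripper's body (75 mm by 190 mm) begins 51 mm behind the grasp point.
Start: joints at [57.496, 30.224, 82.088, -0, 67.689, -10.227], TCP at [0.237, 0.578, 0.223] pointing down, gripper open.
Joint ranges: [-176.69, 176.69], [-43.24, 126.21], [12.49, 139.97], [-82, 262], [0, 151.66], [-163.58, 163.58]. Speed limits (degrees/s): [159.86, 159.86, 180, 180, 180, 180].

INTERFACE

Orientations are given as a 3x3 rotation matrix whose columns are the frame's x, y, z axes.
In Python, from rig import bot, capture, camera_model gives the robot as it stands.
- The arm moves only by the tool apply_moves, never from a script. Its argument "plan" is text: rows parted by semicolons, each of 6 numbers parted by spaces: the shift along the tool's x, y, z in units of 0.05 m (1.0 is 0.05 m), then the turn, a rotation vector about the tool's x, y, z in units of 360 degrees (1.0 is 360 degrees). In form: dx dy dz ax ay az; .... A call has 1 to 10 rows; each row shifts and turns the commanded pose from where the row before left it, along the tool's axes as they then stand; what a row does not reach is not made up. A row lasts 1/12 s, in which the tool goes at most 41.7 mm and 7.16 degrees, less where a joint would pass 70% of its speed; a pose out of reach is approached as far as the arm can. A call with a number of a shift or a turn outside -1 to 1 is refused whole. A call with a gripper value outside its range is refused whole. "gripper" is the gripper command: -1 is shut, 1 is fully open, values between are in proportion, set as the call begins (left out, the last holds). The fingers move at their own pace and stop on an object; the grip force is fixed at half the most. Time passes only in rows, so rows that do not move let the fingers close. It gives the time, the measured TCP pose, the force, the opening and the grip force at its end, in the units of the state.
- bot.read_state(): the state, without advancing time (a new reading comes with each control period).
- capture(name): name is "scene" or "top" or "wrist"; returns the picture (384x512x3 uint8, red, green, blue); there is no depth.
- camera_model(name): a dict with "vertical_fov" (degrees; the focal length in pixels is half the picture's height over the tangent of half this angle, whatever the lens; pixels are square), "cx", "cy" (the principal point, pixels), "dist" ([k1, k2, p1, p2, k3] as OpenCV has them; the pictures are not rectified), "position" and "rotation" of the camera in the world; the wrist camera has in their place "hand_eye" (4x4, takes a point from camera to tool coordinates, whose origin is the TCP and whose axes are the flange's). Camera axes: x right, y down, z forward; pixel columns grow to the right and rows downward; lengths in m; the calibration is good to about 2 mm. A picture is of the moment at which its call begins: read the wrist's pose just before it. camera_model takes no time and is no camera call.
- bot.hand_in(): hands the job in; it is judged then, once.
The state is a dict: "time_s": time; "joint_positions": joint angles; "qvel": joint speeds; "tau": joint torques, N m; "position": TCP position; "tcp_rot": TCP orientation; "force": force on the tool from outside, world axes, zero at the start; "moment": the same for the moment, N m; "opening": opening from 0.0 (shut) to 1.0 (fully open); "grasp_force": force on a finger pad.
Only numpy, scipy, OpenCV 4.12 (cv2) and the standard library are available. Lean on these libraries where they do the work, as an engineer would, in place of code of your own. Each camera call takes 0.05 s, during which the arm holds its last target. There are 200 camera calls.

TASK

Take the blue-lidded filter cassette out of the rack, set it down upright on the black rubber pad and let go, then take it again by its long sides and seat it fully down in the dock, between the hinge post and the red keeper. Then lift the brass latch bar by its knob, bring it over the red keeper's lip and let it drop fully into the notch, so that it locks the cassette in. The glass in the cassette is delicate: never drop it or tip it over, and leave the other cassettes and everything else on the table where they are.

Things in the scene. Friction and masses are not known exactly. Their poses are not given: they have to be found in the camera images.
- blue_cassette: The cassette to load: black block 56 mm long (its x) by 34 mm wide (y) by 46 mm high with a blue lid, about 0.22 kg; origin at the centre of its underside. Either way round is right. It starts upright in one of the rack's three bays, where only its two ends (56 mm apart) can be gripped: the bay walls cover its long sides up to the lid.
- orange_cassette: A like cassette with an orange lid in another bay of the rack, to be left there; origin at the centre of its underside.
- white_cassette: A like cassette with a white lid in another bay of the rack, to be left there; origin at the centre of its underside.
- rack: Fixed grey rack, origin at the centre of its underside. Base plate 70 mm (x) by 146 mm (y), 6 mm thick. Four walls 6 mm thick, 52 mm tall (flush with the lids), at y = -66, -22, 22, 66 mm make three bays centred at y = -44, 0, 44 mm, 38 mm wide, open above and at both x ends. Cassettes stand on the plate, long axis along the rack's x.
- pad: The fixed flat black rubber pad, 120 x 120 mm, 3 mm thick, between rack and dock: the place to set the cassette down and change grip. Origin at the centre of its underside.
- dock: Fixed dock, origin at the centre of the underside of its dark base plate, 80 mm (x) by 130 mm (y), 8 mm thick. The cassette belongs at x = y = 0, its long axis along the dock's y, between the hinge post (y -31 to -55 mm, 34 mm wide, 54 mm tall, flush with the seated lid) and a like end stop (y 31 to 41 mm) with the red keeper (y 36 to 51 mm, 29 mm wide, 69 mm tall) behind it.
- dock_seat (a point): Centre of the dock's floor, 8 mm above its underside: the centre of the cassette's underside belongs here. Play is 3 mm to the post and stop at the ends (inner top edges rounded, 5 mm) and 2.5 mm each side to low round-topped rims (7 mm above the floor, at x = 19.5 to 25.5 mm either side). The long sides are open above the rims, so fingers hold the cassette there.
- keeper_notch (a point): Centre of the notch in the red keeper, 56 mm above the table, 85 mm from the pivot: 17 mm wide across the dock's x, 13 mm deep, its two lips with rounded tops 69 mm above the table. The 12 mm wide bar lies in it when latched.
- latch_pivot (a point): The point on the hinge post about which the latch bar both swings level and tilts: at x = 0, y = -42 mm in the dock's frame, 62 mm above the table.
- latch_knob (a point): Middle of the upright round black knob on the free end of the brass latch bar: 18 mm across, 30 mm tall, top 98 mm above the table with the bar level; 117 mm out from the pivot and 21 mm above it. The bar is 12 x 12 mm, 126 mm long, about 0.15 kg; level, its underside is 56 mm above the table, 2 mm above a seated cassette's lid.
- swivel (a joint): Level swing of the bar about a vertical axis through the pivot (rad): 0 when the bar points along the dock's +y, over the seat and the notch; positive when swung towards the dock's +x. Slight friction holds it where it is left; it turns from -0.5 to 1.9.
- latch (a joint): Tilt of the bar (rad): 0 level, positive with the knob end raised. It falls back to level (its stop) under its own weight. At 0 the bar's side meets the keeper's lip; above about 0.18 it clears the lips.
- mirror_post: Bystander: round mirror on a steel post with a 56 mm round foot, 134 mm tall; origin at the centre of its underside.
- lens_tube: Bystander: black lens tube standing on end, 42 mm across, 62 mm tall; origin at the centre of its underside.
- sensor: Bystander: flat aluminium power sensor 60 x 60 x 18 mm; origin at the centre of its underside.
- driver: Bystander: yellow-handled screwdriver, 170 mm long, lying on the table.
- cleaner: Bystander: small green bottle with a blue cap, 50 mm across, 110 mm tall; origin at the centre of its underside.
Not all that is in view belongs to the job. What is shaped like the blue_cassette but green is not meant.

How it is judged:
By the outcome, as a careful person would: the job done as asked, in the order asked, and still so for the second after the job is handed in, with the robot touching nothing.
It also fails if it takes over 72 s, if anything falls off the work surface, if the arm or the gripper's body presses on something with over 40 N, if the wrist force passes 120 N, or if a joint passes its speed limit or range.

## Working session

There is one attempt and no reset: what is moved stays moved. The work goes in short steps, Python scripts to look and compute and a tool call to move; the robot and the scene stay as the last step left them, time stands still between calls to the robot, and variables do not carry over. Pictures are saved under pics/ and viewed, at most 10 in all, crops included, and the job is handed in when it is done.

Besides the shell and the picture viewer there is one more tool, called after ">>>" by a JSON object that holds its "fn" and its "kwargs", one argument or row to a line. apply_moves: Moves the arm, as the interface text tells. Its arguments: {"type":"object","properties":{"plan":{"type":"string"},"gripper":{"type":"number"}},"required":["plan"]}

```bash
mkdir -p pics; ls
python3 - <<'E'
from rig import bot,capture,camera_model
import cv2,numpy as np
s=bot.read_state(); print({k:np.round(v,4).tolist() for k,v in s.items()}, bot.hold_point_z)
for n in("scene","top","wrist"): print(n,camera_model(n))
a=capture("scene");b=capture("top")
cv2.imwrite("pics/scene.png",a[...,::-1]);cv2.imwrite("pics/top.png",b[...,::-1])
cv2.imwrite("pics/top_big.png",cv2.resize(b,(800,600),interpolation=cv2.INTER_CUBIC)[...,::-1])
E
```

```text
pics
{'time_s': 0.0, 'joint_positions': [57.4951, 30.2789, 82.1582, 0.0008, 67.6895, -10.2258], 'qvel': [-0.0585, -0.0072, 0.0734, 0.0737, -0.0306, 0.0465], 'tau': [-0.0003, -44.0043, -17.6591, 0.0631, 0.0582, -0.0002], 'position': [0.2365, 0.5777, 0.2216], 'tcp_rot': [[-0.9253, 0.3791, -0.0012], [0.3791, 0.9253, -0.0019], [0.0004, -0.0022, -1.0]], 'force': [-0.1714, 1.0353, 0.8282], 'moment': [0.0216, -0.0069, 0.0326], 'grasp_force': 0.0, 'opening': 0.999} -0.0187
scene {'vertical_fov': 42.83230941888115, 'cx': 256.89530174064384, 'cy': 191.9844961791115, 'dist': array([-0.15404206,  0.        ,  0.        ,  0.        ,  0.        ]), 'position': array([1.26075996, 0.53886978, 1.18852873]), 'rotation': array([[-5.97898211e-01,  6.11901255e-01, -5.17778508e-01],
       [ 8.01571899e-01,  4.56799308e-01, -3.85767913e-01],
       [ 4.68994172e-04, -6.45686647e-01, -7.63602340e-01]])}
top {'vertical_fov': 51.68618432381599, 'cx': 255.76349359070647, 'cy': 191.143029683672, 'dist': array([-0.05957259,  0.        ,  0.        ,  0.        ,  0.        ]), 'position': array([0.43953481, 0.00909713, 1.2073036 ]), 'rotation': array([[ 0.02041192, -0.99600862,  0.0868918 ],
       [-0.99976216, -0.02100171, -0.0058788 ],
       [ 0.00768021, -0.08675113, -0.99620041]])}
wrist {'vertical_fov': 69.98600241917097, 'cx': 256.24340352277045, 'cy': 191.46601917398016, 'dist': array([-0.00109606,  0.        ,  0.        ,  0.        ,  0.        ]), 'hand_eye': array([[ 1.26351192e-04, -9.62068683e-01, -2.72807318e-01,
         7.41928317e-02],
       [ 9.99999984e-01,  1.56357029e-04, -8.82491372e-05,
        -1.34756771e-03],
       [ 1.27557073e-04, -2.72807302e-01,  9.62068688e-01,
        -1.62784784e-01],
       [ 0.00000000e+00,  0.00000000e+00,  0.00000000e+00,
         1.00000000e+00]])}
```

View pics/top_big.png

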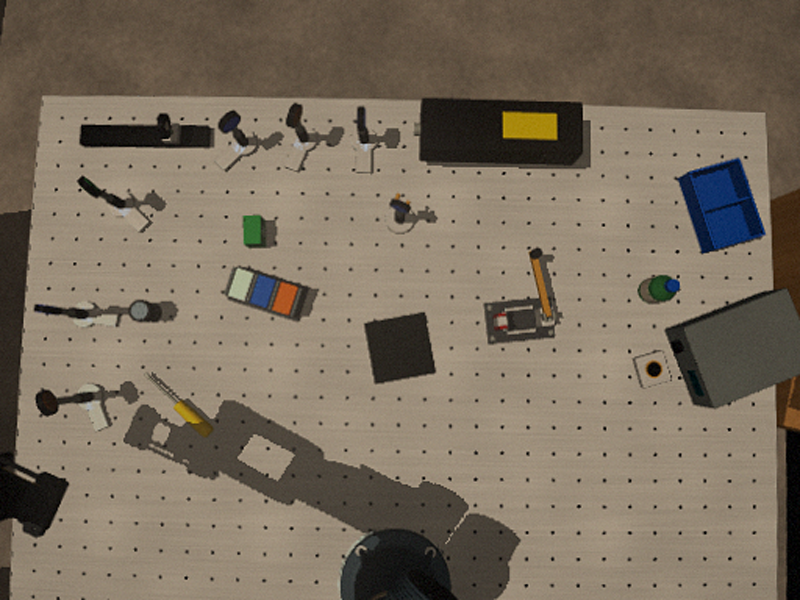

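View pics/scene.png

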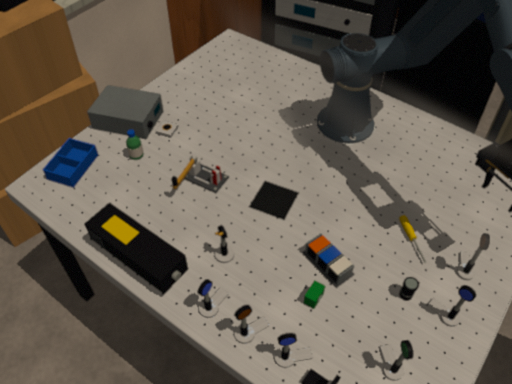

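The top view shows the rack at about (268,292), with white, blue and orange bays from left to right. The pad is at (400,347). The dock is at (520,320) with the red keeper on its left (world +y), and the bar is swung out to a knob at (537,253). The green block at (253,230) is the decoy.

```bash
cat > h.py <<'E'
import numpy as np,cv2
from rig import bot,capture,camera_model
def cam(n,s=None):
    m=camera_model(n); f=192/np.tan(np.radians(m["vertical_fov"]/2))
    K=np.array([[f,0,m["cx"]],[0,f,m["cy"]],[0,0,1.]])
    if n=="wrist":
        T=np.eye(4);T[:3,:3]=s["tcp_rot"];T[:3,3]=s["position"];T=T@m["hand_eye"]
        return K,m["dist"],T[:3,:3],T[:3,3]
    return K,m["dist"],m["rotation"],m["position"]
def p2w(c,uv,z):
    K,d,R,p=c; uv=np.asarray(uv,float).reshape(-1,1,2)
    n=cv2.undistortPoints(uv,K,d)[:,0]
    r=np.c_[n,np.ones(len(n))]@R.T
    return p+r*((z-p[2])/r[:,2])[:,None]
def w2p(c,P):
    K,d,R,p=c
    return cv2.projectPoints(np.asarray(P,float).reshape(-1,3),cv2.Rodrigues(R.T)[0],-R.T@p,K,d)[0][:,0]
def blob(img,lo,hi,box=None):
    h=cv2.cvtColor(img,cv2.COLOR_RGB2HSV); m=cv2.inRange(h,np.array(lo),np.array(hi))
    if box is not None:
        q=np.zeros_like(m);x0,y0,x1,y1=box;q[y0:y1,x0:x1]=255;m&=q
    n,l,st,c=cv2.connectedComponentsWithStats(m)
    i=1+np.argmax(st[1:,4]); ys,xs=np.where(l==i)
    return c[i],st[i,4],cv2.minAreaRect(np.c_[xs,ys].astype(np.float32))
def go(x,y,z,yaw=None):
    "tool-frame shift (in units) and yaw turn (units) to the world target, tool stays down; yaw = world angle of tool y"
    s=bot.read_state();R=np.array(s["tcp_rot"]);d=np.array([x,y,z])-s["position"]
    cur=np.degrees(np.arctan2(R[1,1],R[0,1]))
    t=0 if yaw is None else (yaw-cur+90)%180-90
    print("shift mm world",np.round(d*1000,1),"tool units",np.round(R.T@d/.05,3),"yaw cur",round(cur,2),"turn world deg",round(t,2),"-> az total",round(-t/360,4),"q6",round(s["joint_positions"][5],1),"t",s["time_s"])
E
python3 - <<'E'
from h import *
b=cv2.imread("pics/top.png")[...,::-1].copy();c=cam("top")
for n,lo,hi,box,z in [("blue",(100,100,50),(125,255,255),(140,165,210,210),.052),("orange",(5,150,80),(15,255,255),(140,165,210,210),.052),("white",(20,5,130),(60,80,255),(140,165,165,200),.052),
  ("red",(170,120,60),(180,255,255),(300,180,370,230),.069),("pad",(0,0,0),(180,255,70),(225,195,285,250),.003)]:
    try:
        q,a,r=blob(b,lo,hi,box); w=p2w(c,q,z)[0]; bx=p2w(c,cv2.boxPoints(r),z)
        e=bx-np.roll(bx,1,0); print(n,q,a,w.round(4),[(round(np.hypot(v[0],v[1]),3),round(np.degrees(np.arctan2(v[1],v[0])),1)) for v in e[:2]], bx.mean(0).round(4))
    except Exception as ex: print(n,ex)
P=np.array([[548,318],[537,253],[487,303],[549,297],[555,339],[489,343],[229,268],[310,292]])*.64
print(p2w(c,P[:2],[.068,.098][0]).round(3), p2w(c,P[1:2],.098).round(3)); print(p2w(c,P[2:6],.008).round(3)); print(p2w(c,P[6:],.052).round(3))
cr=b[165:235,135:365]; cv2.imwrite("pics/topc.png",cv2.resize(cr,None,fx=3.45,fy=3.45,interpolation=cv2.INTER_CUBIC)[...,::-1])
E
```

```text
blue [167.62612613 186.        ] 222 [0.55  0.261 0.052] [(np.float64(0.034), np.float64(72.9)), (np.float64(0.056), np.float64(-16.2))] [0.5503 0.2608 0.052 ]
orange [181.97446809 190.44680851] 235 [0.5378 0.2183 0.052 ] [(np.float64(0.034), np.float64(72.9)), (np.float64(0.057), np.float64(-16.3))] [0.5381 0.2181 0.052 ]
white [153.7184466 181.6407767] 206 [0.562  0.3026 0.052 ] [(np.float64(0.032), np.float64(72.9)), (np.float64(0.055), np.float64(-16.0))] [0.5617 0.3025 0.052 ]
red attempt to get argmax of an empty sequence
pad [255.62163934 222.18819672] 1525 [0.4502 0.0005 0.003 ] [(np.float64(0.119), np.float64(11.7)), (np.float64(0.119), np.float64(-78.5))] [4.509e-01 3.000e-04 3.000e-03]
[[ 0.509 -0.273  0.068]
 [ 0.63  -0.252  0.068]] [[ 0.625 -0.246  0.098]]
[[ 0.539 -0.168  0.008]
 [ 0.554 -0.29   0.008]
 [ 0.472 -0.302  0.008]
 [ 0.462 -0.173  0.008]]
[[0.592 0.325 0.052]
 [0.549 0.171 0.052]]
```

View pics/topc.png

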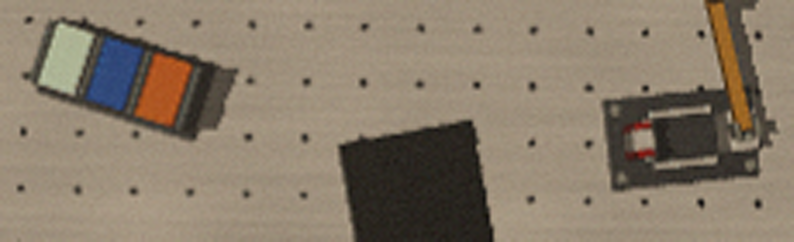

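The crop shows the dock plate, a red/white keeper on its left (+y), the hinge post on its right, and the bar swung roughly towards world +x. Blue is in the middle bay. I'll move above it now.

```bash
python3 -c "
from h import *
go(.550,.261,.13,-16)"
```

```text
shift mm world [ 313.5 -316.8  -91.6] tool units [-8.204 -3.484  1.837] yaw cur 67.73 turn world deg -83.73 -> az total 0.2326 q6 -10.2 t 0.1
```

>>> {"fn": "apply_moves", "kwargs": {
  "plan": "-0.7 -0.3 0 0 0 0; -0.7 -0.3 0 0 0 0; -0.7 -0.3 0 0 0 0; -0.7 -0.3 0 0 0 0; -0.7 -0.3 0 0 0 0; -0.7 -0.3 0 0 0 0; -0.7 -0.3 0 0 0 0; -0.7 -0.3 0 0 0 0; -0.7 -0.3 0 0 0 0; -0.7 -0.3 0 0 0 0",
  "gripper": 1
}}

```text
time_s: 0.93
position: [0.5046, 0.3052, 0.2222]
tcp_rot: [[-0.925, 0.379, -0.001], [0.379, 0.925, -0.0], [0.001, -0.001, -1.0]]
force: [-0.0, -0.1, -0.5]
opening: 1.001
grasp_force: 0.0
```

>>> {"fn": "apply_moves", "kwargs": {
  "plan": "-0.6 -0.24 0 0 0 0; -0.6 -0.24 0 0 0 0; 0 0 0 0 0 0.0194; 0 0 0 0 0 0.0194; 0 0 0.3 0 0 0.0194; 0 0 0.3 0 0 0.0194; 0 0 0.3 0 0 0.0194; 0 0 0.3 0 0 0.0194; 0 0 0.3 0 0 0.0194; 0 0 0.3 0 0 0.0194"
}}

```text
time_s: 1.77
position: [0.5499, 0.2618, 0.1314]
tcp_rot: [[-0.199, 0.98, -0.001], [0.98, 0.199, -0.0], [-0.0, -0.001, -1.0]]
force: [-0.4, 0.3, 0.4]
opening: 0.999
grasp_force: 0.0
```

>>> {"fn": "apply_moves", "kwargs": {
  "plan": "0 0 0 0 0 0.0194; 0 0 0 0 0 0.0194; 0 0 0 0 0 0.0194; 0 0 0 0 0 0.0194; 0 0 0 0 0 0; 0 0 0 0 0 0; 0 0 0 0 0 0"
}}

```text
time_s: 2.35
position: [0.5501, 0.2619, 0.1323]
tcp_rot: [[0.275, 0.962, -0.001], [0.962, -0.275, -0.0], [-0.0, -0.0, -1.0]]
force: [-0.1, -0.7, -0.4]
opening: 1.0
grasp_force: 0.0
```

Run:
```python
from h import *
s=bot.read_state(); a=capture("wrist"); cv2.imwrite("pics/w1.png",a[...,::-1]); np.save("pics/w1.npy",a)
c=cam("wrist",s); print(s["position"],s["force"])
q,ar,r=blob(a,(100,100,30),(125,255,255)); bx=p2w(c,cv2.boxPoints(r),.052); e=bx-np.roll(bx,1,0)
print(q,ar,r,bx.mean(0),p2w(c,q,.052),[(round(np.hypot(v[0],v[1]),4),round(np.degrees(np.arctan2(v[1],v[0])),1)) for v in e[:2]])
go(*bx.mean(0)[:2],.016,-16)
```

```text
[0.55013653 0.26185988 0.13234916] [-0.06753685 -0.73446772 -0.37873469]
[255.36347032 198.46849315] 2190 ((255.5, 199.0), (36.0, 61.0), 90.0) [0.54886291 0.25879282 0.052     ] [[0.54897312 0.25964031 0.052     ]] [(np.float64(0.035), np.float64(72.3)), (np.float64(0.0556), np.float64(-15.9))]
shift mm world [  -1.3   -3.1 -116.4] tool units [-0.066 -0.007  2.328] yaw cur -15.96 turn world deg -0.04 -> az total 0.0001 q6 30.9 t 2.4
```

View pics/w1.png

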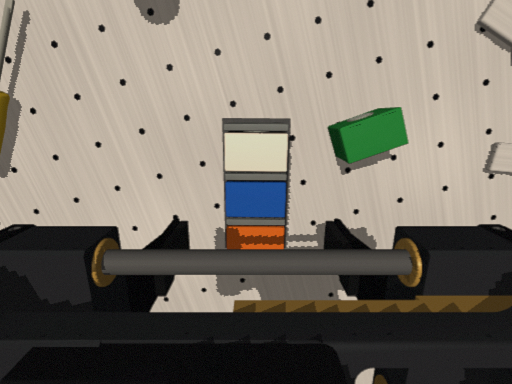

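The wrist view shows the blue lid centred at (255,199), with fingers straddling it left and right and the rack square to the tool. I'll descend about 1-3 mm corrected and grip.

>>> {"fn": "apply_moves", "kwargs": {
  "plan": "-0.05 0 0.3 0 0 0; 0 0 0.3 0 0 0; 0 0 0.3 0 0 0; 0 0 0.3 0 0 0; 0 0 0.3 0 0 0; 0 0 0.25 0 0 0; 0 0 0.25 0 0 0; 0 0 0.2 0 0 0; 0 0 0.12 0 0 0; 0 0 0 0 0 0"
}}

```text
time_s: 3.23
position: [0.5488, 0.2593, 0.0151]
tcp_rot: [[0.277, 0.961, -0.002], [0.961, -0.277, -0.001], [-0.001, -0.002, -1.0]]
force: [-0.1, -0.0, 0.5]
opening: 1.0
grasp_force: 0.0
```

>>> {"fn": "apply_moves", "kwargs": {
  "plan": "0 0 0 0 0 0; 0 0 0 0 0 0; 0 0 0 0 0 0; 0 0 0 0 0 0; 0 0 0 0 0 0; 0 0 0 0 0 0; 0 0 0 0 0 0; 0 0 0 0 0 0; 0 0 0 0 0 0; 0 0 0 0 0 0",
  "gripper": -1
}}

```text
time_s: 4.07
position: [0.5492, 0.2596, 0.017]
tcp_rot: [[0.277, 0.961, -0.001], [0.961, -0.277, 0.0], [-0.0, -0.001, -1.0]]
force: [-2.2, 0.4, 5.3]
opening: 0.642
grasp_force: 30.0
```

>>> {"fn": "apply_moves", "kwargs": {
  "plan": "0 0 -0.1 0 0 0; 0 0 -0.15 0 0 0; 0 0 -0.2 0 0 0; 0 0 -0.2 0 0 0; 0 0 -0.25 0 0 0; 0 0 -0.3 0 0 0; 0 0 -0.3 0 0 0; 0 0 -0.2 0 0 0; 0 0 -0.1 0 0 0; 0 0 0 0 0 0"
}}

```text
time_s: 4.9
position: [0.5506, 0.2598, 0.1084]
tcp_rot: [[0.277, 0.961, 0.003], [0.961, -0.277, 0.001], [0.002, 0.003, -1.0]]
force: [0.6, 0.0, -2.7]
opening: 0.639
grasp_force: 30.0
```

```bash
python3 -c "
from h import *
a=capture('wrist');cv2.imwrite('pics/w2.png',a[...,::-1])
s=bot.read_state();print(s['force'],s['opening'],s['grasp_force'])
go(.451,.0,.10,8);go(.451,.0,.10,-8);"
```

```text
[-0.28672651  0.05317665 -2.86325039] 0.6380196845931795 29.998333915136755
shift mm world [ -98.9 -259.6   -7.3] tool units [-5.536 -0.463  0.142] yaw cur -16.09 turn world deg 24.09 -> az total -0.0669 q6 30.8 t 4.95
shift mm world [ -98.9 -259.6   -7.3] tool units [-5.536 -0.463  0.142] yaw cur -16.09 turn world deg 8.09 -> az total -0.0225 q6 30.8 t 4.95
```

>>> {"fn": "apply_moves", "kwargs": {
  "plan": "-0.35 -0.03 0 0 0 0; -0.65 -0.055 0 0 0 0; -0.7 -0.06 0 0 0 0; -0.7 -0.06 0 0 0 0; -0.7 -0.06 0 0 0 0; -0.7 -0.06 0 0 0 0; -0.7 -0.055 0 0 0 0; -0.65 -0.05 0 0 0 0; -0.38 -0.03 0 0 0 0; 0 0 0 0 0 0"
}}

```text
time_s: 5.78
position: [0.449, -0.0025, 0.1059]
tcp_rot: [[0.281, 0.96, -0.003], [0.96, -0.281, -0.0], [-0.001, -0.003, -1.0]]
force: [-0.4, 1.1, -3.0]
opening: 0.64
grasp_force: 30.0
```

>>> {"fn": "apply_moves", "kwargs": {
  "plan": "0 0 0.1 0 0 0.01; 0 0 0.1 0 0 0.0198; 0 0 0.1 0 0 0.0198; 0 0 0.1 0 0 0.0198; 0 0 0.1 0 0 0.0198; 0 0 0.1 0 0 0.0198; 0 0 0.1 0 0 0.0198; 0 0 0.1 0 0 0.0198; 0 0 0.1 0 0 0.0198; 0 0 0.1 0 0 0.0198"
}}

```text
time_s: 6.62
position: [0.4512, 0.0009, 0.0559]
tcp_rot: [[0.995, 0.102, -0.0], [0.102, -0.995, 0.0], [-0.0, -0.0, -1.0]]
force: [0.6, -0.0, -3.2]
opening: 0.636
grasp_force: 30.0
```

```bash
python3 -c "
from h import *
s=bot.read_state();print(s['position'],s['force'],s['opening'])
go(.451,.0,.0135,-84)"
```

```text
[0.45115264 0.00087304 0.05586618] [ 0.6146956  -0.00925555 -3.1532699 ] 0.6357419095818048
shift mm world [ -0.2  -0.9 -42.4] tool units [-0.005  0.017  0.847] yaw cur -84.16 turn world deg 0.16 -> az total -0.0004 q6 70.0 t 6.6167
```

>>> {"fn": "apply_moves", "kwargs": {
  "plan": "0 0 0.15 0 0 0; 0 0 0.2 0 0 0; 0 0 0.2 0 0 0; 0 0 0.12 0 0 0; 0 0 0.06 0 0 0; 0 0 0.04 0 0 0; 0 0 0.03 0 0 0; 0 0 0 0 0 0; 0 0 0 0 0 0"
}}

```text
time_s: 7.37
position: [0.4511, 0.0002, 0.0168]
tcp_rot: [[0.994, 0.108, 0.001], [0.108, -0.994, -0.0], [0.001, 0.0, -1.0]]
force: [-0.1, -0.1, -3.2]
opening: 0.646
grasp_force: 30.0
```

>>> {"fn": "apply_moves", "kwargs": {
  "plan": "0 0 0.02 0 0 0; 0 0 0.02 0 0 0; 0 0 0 0 0 0"
}}

```text
time_s: 7.62
position: [0.451, 0.0002, 0.0147]
tcp_rot: [[0.994, 0.107, 0.0], [0.107, -0.994, -0.0], [0.0, 0.0, -1.0]]
force: [-0.5, -0.5, -3.1]
opening: 0.643
grasp_force: 30.0
```

>>> {"fn": "apply_moves", "kwargs": {
  "plan": "0 0 0.02 0 0 0; 0 0 0 0 0 0"
}}

```text
time_s: 7.78
position: [0.4511, 0.0002, 0.014]
tcp_rot: [[0.994, 0.107, 0.001], [0.107, -0.994, -0.0], [0.001, 0.0, -1.0]]
force: [0.2, -0.3, 2.4]
opening: 0.641
grasp_force: 30.0
```

The pad is reached: vertical force went from -3 N to +2.4 N. Releasing now.

>>> {"fn": "apply_moves", "kwargs": {
  "plan": "0 0 0 0 0 0; 0 0 0 0 0 0; 0 0 0 0 0 0; 0 0 0 0 0 0; 0 0 0 0 0 0; 0 0 0 0 0 0",
  "gripper": 1
}}

```text
time_s: 8.28
position: [0.4509, 0.0002, 0.0135]
tcp_rot: [[0.994, 0.107, 0.0], [0.107, -0.994, -0.0], [0.0, 0.0, -1.0]]
force: [-0.7, 0.2, -0.1]
opening: 0.97
grasp_force: 0.0
```

>>> {"fn": "apply_moves", "kwargs": {
  "plan": "0 0 -0.2 0 0 0; 0 0 -0.4 0 0 0; 0 0 -0.5 0 0 0; 0 0 -0.5 0 0 0; 0 0 -0.5 0 0 0; 0 0 -0.3 0 0 0; 0 0 -0.1 0 0 0; 0 0 0 0 0 0"
}}

```text
time_s: 8.95
position: [0.4517, 0.0001, 0.1396]
tcp_rot: [[0.994, 0.107, 0.003], [0.107, -0.994, -0.001], [0.003, 0.001, -1.0]]
force: [0.4, 0.1, 0.3]
opening: 0.998
grasp_force: 0.0
```

```bash
python3 -c "
from h import *
s=bot.read_state();print(s['position'],s['force'],s['opening'])
go(.50,-.235,.15,6)"
```

```text
[4.51685646e-01 7.03723999e-05 1.39642116e-01] [0.39392545 0.05374169 0.32821286] 0.9977419365467305
shift mm world [  48.3 -235.1   10.4] tool units [ 0.456  4.778 -0.201] yaw cur -83.83 turn world deg 89.83 -> az total -0.2495 q6 69.6 t 8.95
```

>>> {"fn": "apply_moves", "kwargs": {
  "plan": "-0.07 0.3 0 0 0 0; -0.1 0.6 0 0 0 0; -0.1 0.7 0 0 0 0; -0.1 0.7 0 0 0 0; -0.1 0.7 0 0 0 0; -0.1 0.7 0 0 0 0; -0.1 0.6 0 0 0 0; -0.07 0.35 0 0 0 0; 0 0 0 0 0 0; 0 0 0 0 0 0"
}}

```text
time_s: 9.78
position: [0.4381, -0.2351, 0.137]
tcp_rot: [[0.994, 0.105, -0.002], [0.105, -0.994, 0.002], [-0.002, -0.003, -1.0]]
force: [-0.8, 0.5, 0.2]
opening: 0.998
grasp_force: 0.0
```

Run:
```python
from h import *
s=bot.read_state(); a=capture("wrist"); np.savez("pics/w3.npz",a=a,R=s["tcp_rot"],p=s["position"])
print(s["position"])
cv2.imwrite("pics/w3.png",cv2.resize(a,(800,600),interpolation=cv2.INTER_CUBIC)[...,::-1])
```

```text
[ 0.43809    -0.23509296  0.13699207]
```

View pics/w3.png

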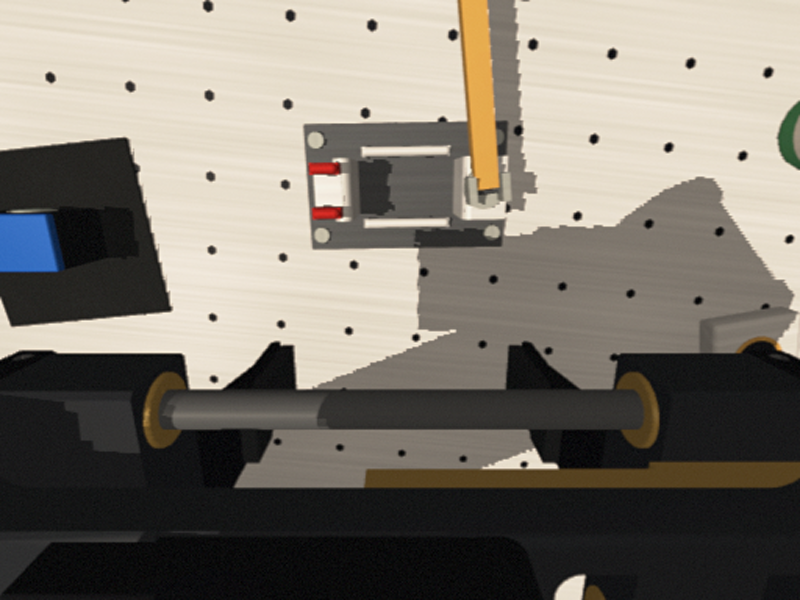

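The picture shows the dock plate corners at about (305,125), (507,121), (505,245) and (314,249). The red keeper is on the left at (325,190), and the seat between the rims is centred near (405,187). The bar goes up out of view from the pivot near (487,190). I'll fit the dock pose and overlay it.

Run:
```python
from h import *
from scipy.optimize import least_squares
d=np.load("pics/w3.npz"); a=d["a"]; c=cam("wrist",dict(tcp_rot=d["R"],position=d["p"]))
M=np.array([[40,65,8],[40,-65,8],[-40,-65,8],[-40,65,8]])/1e3
px=(np.array([[305,125],[507,121],[505,247],[314,249]])+.5)*.64-.5
g=cv2.cvtColor(a,cv2.COLOR_RGB2GRAY)
px=cv2.cornerSubPix(g,px.astype(np.float32).reshape(-1,1,2),(5,5),(-1,-1),(3,50,.01))[:,0]; print(px/.64)
def W(q,P):
    C,S=np.cos(q[2]),np.sin(q[2]); return np.c_[q[0]+C*P[:,0]-S*P[:,1],q[1]+S*P[:,0]+C*P[:,1],P[:,2]]
r=least_squares(lambda q:(w2p(c,W(q,M))-px).ravel(),[.505,-.235,.1],loss="soft_l1"); q=r.x
print("dock",q[:2],np.degrees(q[2]),r.fun.round(2)); np.save("dock.npy",q)
u,v=280//1.5625,100//1.5625; x0,y0=int(u),int(v); cr=cv2.resize(a[y0:y0+75,x0:x0+100*1],None,fx=5,fy=5,interpolation=cv2.INTER_CUBIC); cr=cv2.resize(a[60:165,190:335],None,fx=5.5,fy=5.5,interpolation=cv2.INTER_CUBIC)
def dr(P,col,closed=True):
    uv=w2p(c,W(q,np.array(P,float)/1e3)); uv=((uv-[190,60]+.5)*5.5-.5)
    cv2.polylines(cr,[np.round(uv).astype(int)],closed,col,1)
bx=lambda x0,x1,y0,y1,z:[[x0,y0,z],[x1,y0,z],[x1,y1,z],[x0,y1,z]]
dr(bx(-40,40,-65,65,8),(0,255,0));dr(bx(19.5,25.5,-28,28,15),(255,0,255));dr(bx(-25.5,-19.5,-28,28,15),(255,0,255))
dr(bx(-17,17,-55,-31,54),(0,255,255));dr(bx(-17,17,31,41,54),(0,255,255));dr(bx(-14.5,14.5,36,51,69),(255,255,0))
cv2.imwrite("pics/w3o.png",cr[...,::-1]); print(cr.shape)
```

```text
[[302.82562 124.00482]
 [506.71875 120.71876]
 [504.71875 246.71875]
 [312.31036 247.54842]]
dock [ 0.50636071 -0.23295798] 6.9321652821537745 [ 0.16 -0.11  1.06 -0.27 -1.63 -0.3  -0.1   1.04]
(578, 798, 3)
```

View pics/w3o.png

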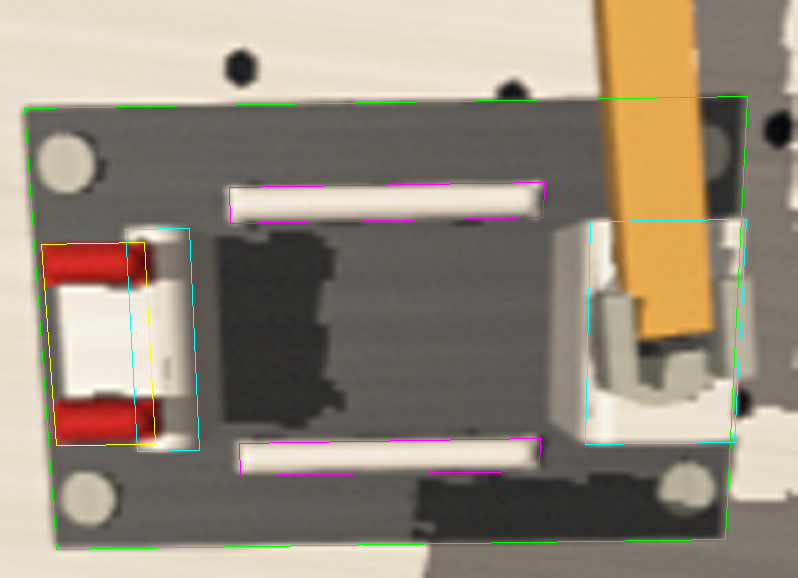

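The overlay fits well: dock at (0.506,-0.233), yaw 6.9°. Next I go back over the pad and turn the tool 90° for the long sides.

>>> {"fn": "apply_moves", "kwargs": {
  "plan": "0.07 -0.3 0 0 0 0; 0.1 -0.6 0 0 0 0; 0.1 -0.7 0 0 0 0; 0.1 -0.7 0 0 0 0; 0.1 -0.7 0 0 0 0; 0.1 -0.7 0 0 0 -0.01; 0.1 -0.6 0 0 0 -0.01; 0.07 -0.35 0 0 0 -0.01; 0 0 0 0 0 -0.0198; 0 0 0 0 0 -0.0198"
}}

```text
time_s: 10.67
position: [0.4448, 0.0037, 0.1381]
tcp_rot: [[0.849, 0.528, -0.003], [0.528, -0.849, 0.001], [-0.002, -0.002, -1.0]]
force: [0.5, -0.8, 0.7]
opening: 0.997
grasp_force: 0.0
```

>>> {"fn": "apply_moves", "kwargs": {
  "plan": "0 0 0 0 0 -0.0198; 0 0 0 0 0 -0.0198; 0 0 0 0 0 -0.0198; 0 0 0 0 0 -0.0198; 0 0 0 0 0 -0.0198; 0 0 0 0 0 -0.0198; 0 0 0 0 0 -0.0198; 0 0 0 0 0 -0.0198; 0 0 0 0 0 -0.0198; 0 0 0 0 0 0"
}}

```text
time_s: 11.5
position: [0.4452, 0.002, 0.1381]
tcp_rot: [[-0.098, 0.995, -0.002], [0.995, 0.098, 0.001], [0.001, -0.002, -1.0]]
force: [0.5, -0.2, -0.9]
opening: 1.002
grasp_force: 0.0
```

Run:
```python
from h import *
s=bot.read_state(); a=capture("wrist"); c=cam("wrist",s); print(s["position"],s["time_s"])
h=cv2.cvtColor(a,cv2.COLOR_RGB2HSV); print(blob(a,(100,100,30),(125,255,255)))
q,ar,r=blob(a,(100,100,30),(125,255,255)); bx=p2w(c,cv2.boxPoints(r),.049); e=bx-np.roll(bx,1,0)
print(bx.mean(0),[(round(np.hypot(v[0],v[1]),4),round(np.degrees(np.arctan2(v[1],v[0])),1)) for v in e[:2]])
cv2.imwrite("pics/w4.png",a[...,::-1])
go(.451,.0002,.019,6.15)
```

```text
[0.44521166 0.00201017 0.13805563] 11.5
(array([262.38314176, 195.5809387 ]), np.int32(2088), ((262.5, 195.5), (57.0, 37.0), 90.0))
[ 4.51075939e-01 -3.63551551e-04  4.90000000e-02] [(np.float64(0.0571), np.float64(94.9)), (np.float64(0.0344), np.float64(5.6))]
shift mm world [   5.5   -1.6 -119.1] tool units [-0.044  0.112  2.382] yaw cur 5.34 turn world deg 0.81 -> az total -0.0023 q6 -19.6 t 11.55
```

View pics/w4.png

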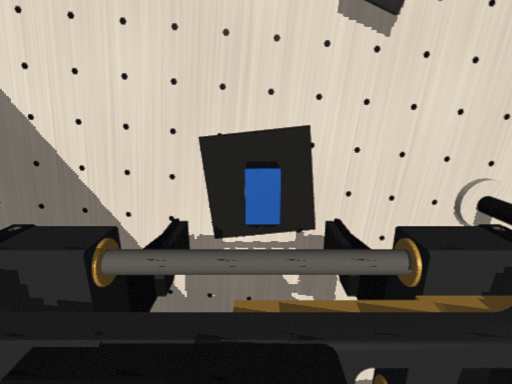

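The picture shows the cassette upright on the pad with its lid at (262,196). The wrist measurement agrees with the release position to under 1 mm. Descending to grip the long sides.

>>> {"fn": "apply_moves", "kwargs": {
  "plan": "-0.04 0.11 0.2 0 0 -0.0023; 0 0 0.3 0 0 0; 0 0 0.3 0 0 0; 0 0 0.3 0 0 0; 0 0 0.3 0 0 0; 0 0 0.3 0 0 0; 0 0 0.3 0 0 0; 0 0 0.2 0 0 0; 0 0 0.18 0 0 0; 0 0 0 0 0 0"
}}

```text
time_s: 12.38
position: [0.4515, -0.0008, 0.0176]
tcp_rot: [[-0.107, 0.994, -0.003], [0.994, 0.107, 0.001], [0.001, -0.003, -1.0]]
force: [-0.5, -0.4, -0.5]
opening: 1.001
grasp_force: 0.0
```

>>> {"fn": "apply_moves", "kwargs": {
  "plan": "0 0 0 0 0 0; 0 0 0 0 0 0; 0 0 0 0 0 0; 0 0 0 0 0 0; 0 0 0 0 0 0; 0 0 0 0 0 0; 0 0 0 0 0 0; 0 0 0 0 0 0; 0 0 0 0 0 0; 0 0 0 0 0 0",
  "gripper": -1
}}

```text
time_s: 13.22
position: [0.4519, -0.0011, 0.0196]
tcp_rot: [[-0.108, 0.994, -0.001], [0.994, 0.108, 0.0], [0.0, -0.001, -1.0]]
force: [-0.8, -0.3, 2.3]
opening: 0.387
grasp_force: 30.0
```

>>> {"fn": "apply_moves", "kwargs": {
  "plan": "0 0 0 0 0 0; 0 0 0 0 0 0; 0 0 0 0 0 0"
}}

```text
time_s: 13.47
position: [0.4519, -0.0011, 0.0196]
tcp_rot: [[-0.108, 0.994, -0.001], [0.994, 0.108, 0.0], [0.0, -0.001, -1.0]]
force: [-1.9, 1.0, 3.9]
opening: 0.386
grasp_force: 30.0
```

>>> {"fn": "apply_moves", "kwargs": {
  "plan": "0 0 -0.1 0 0 0; 0 0 -0.2 0 0 0; 0 0 -0.3 0 0 0; 0 0 -0.3 0 0 0; 0 0 -0.3 0 0 0; 0 0 -0.3 0 0 0; 0 0 -0.3 0 0 0; 0 0 -0.2 0 0 0; 0 0 -0.1 0 0 0; 0 0 0 0 0 0"
}}

```text
time_s: 14.3
position: [0.4532, -0.0012, 0.1255]
tcp_rot: [[-0.108, 0.994, 0.003], [0.994, 0.108, -0.001], [-0.001, 0.003, -1.0]]
force: [-0.5, 0.5, -3.6]
opening: 0.385
grasp_force: 30.0
```

Run:
```python
from h import *
s=bot.read_state();print(s['position'],s['force'],s['opening'])
q=np.load("dock.npy"); t=q[2]; print(q)
go(q[0]+.001*np.sin(t),q[1]-.001*np.cos(t),.12,np.degrees(t))
```

```text
[ 0.4532154  -0.00122216  0.12545962] [-0.54253829  0.52589914 -3.58729162] 0.3854200226955876
[ 0.50636071 -0.23295798  0.12098911]
shift mm world [  53.3 -232.7   -5.5] tool units [-4.742  0.556  0.114] yaw cur 6.2 turn world deg 0.73 -> az total -0.002 q6 -20.5 t 14.3
```

>>> {"fn": "apply_moves", "kwargs": {
  "plan": "-0.3 0.035 0 0 0 -0.002; -0.6 0.07 0 0 0 0; -0.7 0.08 0 0 0 0; -0.7 0.08 0 0 0 0; -0.7 0.08 0 0 0 0; -0.7 0.08 0 0 0 0; -0.6 0.08 0 0 0 0; -0.44 0.05 0 0 0 0; 0 0 0 0 0 0; 0 0 0 0 0 0"
}}

```text
time_s: 15.13
position: [0.5079, -0.2341, 0.1232]
tcp_rot: [[-0.118, 0.993, -0.001], [0.993, 0.118, 0.001], [0.001, -0.001, -1.0]]
force: [-0.4, 0.3, -3.3]
opening: 0.387
grasp_force: 30.0
```

Run:
```python
from h import *
s=bot.read_state();print(s['position'],s['force'],s['opening'])
q=np.load("dock.npy"); t=q[2]
go(q[0]+.001*np.sin(t),q[1]-.001*np.cos(t),.08,np.degrees(t))
```

```text
[ 0.50794261 -0.23408784  0.12321547] [-0.40972339  0.32636725 -3.33814875] 0.3867010117788375
shift mm world [ -1.5   0.1 -43.2] tool units [ 0.005 -0.028  0.864] yaw cur 6.77 turn world deg 0.16 -> az total -0.0004 q6 -43.0 t 15.1333
```

>>> {"fn": "apply_moves", "kwargs": {
  "plan": "0 -0.028 0.1 0 0 -0.0004; 0 0 0.2 0 0 0; 0 0 0.2 0 0 0; 0 0 0.2 0 0 0; 0 0 0.15 0 0 0; 0 0 0.1 0 0 0; 0 0 0 0 0 0; 0 0 0 0 0 0"
}}

```text
time_s: 15.8
position: [0.5068, -0.2331, 0.0766]
tcp_rot: [[-0.123, 0.992, -0.001], [0.992, 0.123, 0.001], [0.001, -0.001, -1.0]]
force: [0.2, -0.9, -3.3]
opening: 0.385
grasp_force: 30.0
```

Run:
```python
from h import *
s=bot.read_state();print(s['position'],s['force'],s['opening'])
q=np.load("dock.npy"); t=q[2]; a=capture("wrist"); c=cam("wrist",s)
go(q[0]+.001*np.sin(t),q[1]-.001*np.cos(t),.0246,np.degrees(t))
uv=w2p(c,[[*s["position"][:2],s["position"][2]+.03]])[0].round(); print(uv)
cv2.imwrite("pics/w5.png",cv2.resize(a,(800,600),interpolation=cv2.INTER_CUBIC)[...,::-1])
```

```text
[ 0.50684905 -0.23306821  0.07655843] [ 0.1661873  -0.92464203 -3.25289786] 0.3850323409677732
shift mm world [ -0.7  -0.6 -52.5] tool units [-0.01  -0.016  1.049] yaw cur 7.07 turn world deg -0.14 -> az total 0.0004 q6 -43.2 t 15.85
[257. 255.]
```

View pics/w5.png

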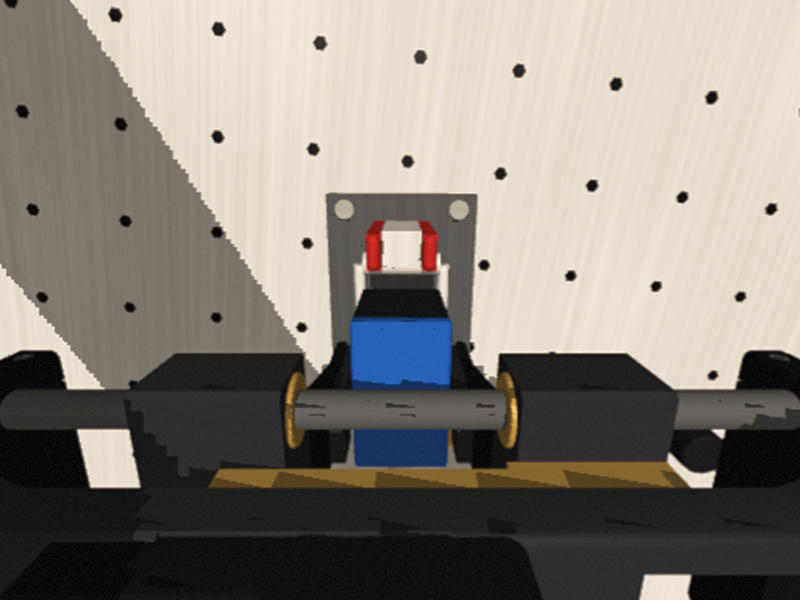

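The cassette hangs squarely over the seat, its lid centred at (401,390) against the keeper centred at (402,245). Descending with force checks.

>>> {"fn": "apply_moves", "kwargs": {
  "plan": "-0.01 -0.015 0.1 0 0 0; 0 0 0.1 0 0 0; 0 0 0.1 0 0 0; 0 0 0.1 0 0 0; 0 0 0.1 0 0 0; 0 0 0.06 0 0 0; 0 0 0 0 0 0"
}}

```text
time_s: 16.43
position: [0.5057, -0.2336, 0.0481]
tcp_rot: [[-0.123, 0.992, -0.001], [0.992, 0.123, 0.001], [0.001, -0.001, -1.0]]
force: [0.2, -0.3, -2.4]
opening: 0.387
grasp_force: 30.0
```

>>> {"fn": "apply_moves", "kwargs": {
  "plan": "0 0 0.06 0 0 0; 0 0 0.06 0 0 0; 0 0 0.06 0 0 0; 0 0 0.06 0 0 0; 0 0 0.06 0 0 0; 0 0 0 0 0 0"
}}

```text
time_s: 16.93
position: [0.506, -0.2337, 0.0334]
tcp_rot: [[-0.123, 0.992, -0.001], [0.992, 0.123, 0.001], [0.001, -0.001, -1.0]]
force: [-0.2, 0.5, -3.1]
opening: 0.389
grasp_force: 30.0
```

>>> {"fn": "apply_moves", "kwargs": {
  "plan": "0 0 0.04 0 0 0; 0 0 0.04 0 0 0; 0 0 0.03 0 0 0; 0 0 0.03 0 0 0; 0 0 0 0 0 0"
}}

```text
time_s: 17.35
position: [0.5061, -0.2338, 0.0268]
tcp_rot: [[-0.123, 0.992, -0.0], [0.992, 0.123, 0.0], [0.0, -0.0, -1.0]]
force: [0.0, -0.3, -2.4]
opening: 0.39
grasp_force: 30.0
```

>>> {"fn": "apply_moves", "kwargs": {
  "plan": "0 0 0.02 0 0 0; 0 0 0.02 0 0 0; 0 0 0 0 0 0"
}}

```text
time_s: 17.6
position: [0.5062, -0.2338, 0.0249]
tcp_rot: [[-0.123, 0.992, -0.0], [0.992, 0.123, 0.0], [0.0, -0.0, -1.0]]
force: [0.1, 1.0, -3.3]
opening: 0.387
grasp_force: 30.0
```

>>> {"fn": "apply_moves", "kwargs": {
  "plan": "0 0 0.02 0 0 0; 0 0 0 0 0 0"
}}

```text
time_s: 17.77
position: [0.5063, -0.2339, 0.0247]
tcp_rot: [[-0.123, 0.992, 0.0], [0.992, 0.123, -0.0], [-0.0, 0.0, -1.0]]
force: [-0.7, -0.5, 2.6]
opening: 0.386
grasp_force: 30.0
```

>>> {"fn": "apply_moves", "kwargs": {
  "plan": "0 0 0.01 0 0 0; 0 0 0 0 0 0"
}}

```text
time_s: 17.93
position: [0.5063, -0.2339, 0.0246]
tcp_rot: [[-0.123, 0.992, 0.0], [0.992, 0.123, -0.0], [-0.0, 0.0, -1.0]]
force: [-1.6, 1.3, 6.3]
opening: 0.389
grasp_force: 30.0
```

Seated: contact occurred at the predicted height. I'll release, rise, turn for the knob and look.

>>> {"fn": "apply_moves", "kwargs": {
  "plan": "0 0 0 0 0 0; 0 0 0 0 0 0; 0 0 0 0 0 0; 0 0 0 0 0 0; 0 0 0 0 0 0; 0 0 0 0 0 0; 0 0 0 0 0 0",
  "gripper": 1
}}

```text
time_s: 18.52
position: [0.5063, -0.2339, 0.0234]
tcp_rot: [[-0.123, 0.992, -0.0], [0.992, 0.123, 0.0], [0.0, -0.0, -1.0]]
force: [-0.2, 0.1, -0.4]
opening: 0.833
grasp_force: 0.0
```

>>> {"fn": "apply_moves", "kwargs": {
  "plan": "0 0 -0.1 0 0 0; 0 0 -0.2 0 0 0; 0 0 -0.4 0 0 0; 0 0 -0.5 0 0 0; 0 0 -0.5 0 0 0; 0 0 -0.5 0 0 0; 0 0 -0.4 0 0 0; 0 0 -0.3 0 0 0.01; 0 0 0 0 0 0.0198; 0 0 0 0 0 0.0198"
}}

```text
time_s: 19.35
position: [0.5071, -0.2344, 0.1712]
tcp_rot: [[0.193, 0.981, 0.004], [0.981, -0.193, -0.003], [-0.002, 0.004, -1.0]]
force: [-0.8, 0.4, -0.2]
opening: 1.001
grasp_force: 0.0
```

>>> {"fn": "apply_moves", "kwargs": {
  "plan": "0 0 0 0 0 0.0198; 0 0 0 0 0 0.0198; 0 0 0 0 0 0.0198; 0 0 0 0 0 0.0198; 0 0 0 0 0 0.0198; 0 0 0 0 0 0.0198; 0 0 0 0 0 0.0198; 0 0 0 0 0 0.0198; 0 0 0 0 0 0.0198; 0 0 0 0 0 0.0055"
}}

```text
time_s: 20.18
position: [0.5063, -0.2339, 0.1696]
tcp_rot: [[0.975, 0.222, 0.001], [0.222, -0.975, -0.001], [0.001, 0.001, -1.0]]
force: [-0.4, 0.1, -0.5]
opening: 1.0
grasp_force: 0.0
```

Run:
```python
from h import *
s=bot.read_state();print(s['position'],s['force'],s['opening'])
go(.595,-.25,.17,-77)
```

```text
[ 0.50627185 -0.23385267  0.16956647] [-0.42972279  0.06199769 -0.50562333] 0.9999307212796124
shift mm world [ 88.7 -16.1   0.4] tool units [ 1.659  0.708 -0.007] yaw cur -77.2 turn world deg 0.2 -> az total -0.0006 q6 40.9 t 20.1833
```

>>> {"fn": "apply_moves", "kwargs": {
  "plan": "0.4 0.17 0 0 0 0; 0.5 0.2 0 0 0 0; 0.5 0.2 0 0 0 0; 0.26 0.14 0 0 0 0; 0 0 0 0 0 0; 0 0 0 0 0 0"
}}

```text
time_s: 20.68
position: [0.5951, -0.2495, 0.169]
tcp_rot: [[0.974, 0.227, -0.0], [0.227, -0.974, -0.0], [-0.0, 0.0, -1.0]]
force: [0.0, -0.3, -0.7]
opening: 1.003
grasp_force: 0.0
```

Run:
```python
from h import *
s=bot.read_state(); a=capture("wrist"); np.savez("pics/w6.npz",a=a,R=s["tcp_rot"],p=s["position"])
cv2.imwrite("pics/w6.png",cv2.resize(a,(800,600),interpolation=cv2.INTER_CUBIC)[...,::-1]); print(s["position"])
```

```text
[ 0.59514098 -0.24950396  0.16900537]
```

View pics/w6.png

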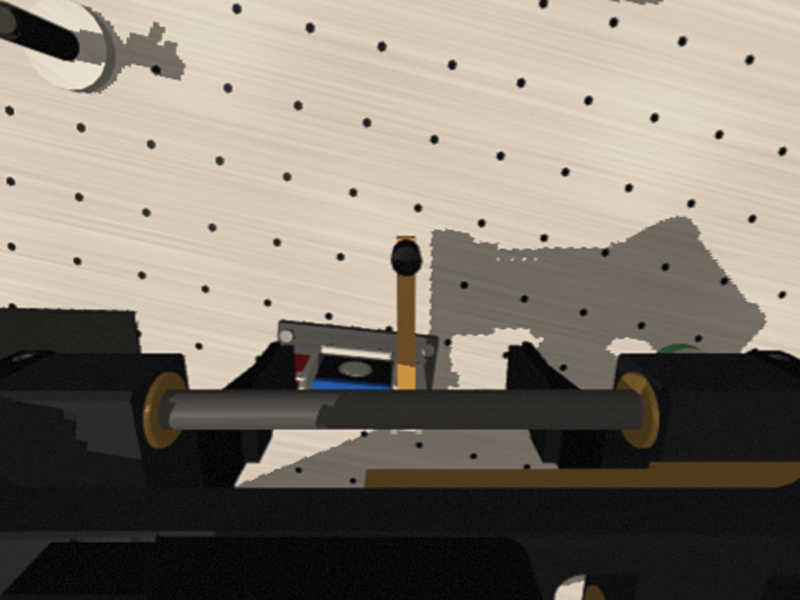

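The knob is at about (406,255) in this enlarged view, with the bar running straight down the image along tool x, and the mirror post is well clear at upper left.

Run:
```python
from h import *
d=np.load("pics/w6.npz"); c=cam("wrist",dict(tcp_rot=d["R"],position=d["p"]))
k=p2w(c,[[406*.64,253*.64]],.098)[0]; q=np.load("dock.npy"); t=q[2]
pv=np.array([q[0]+.042*np.sin(t),q[1]-.042*np.cos(t)]); v=k[:2]-pv
al=np.degrees(np.arctan2(v[1],v[0])); print("knob",k,"pivot",pv,"r",np.hypot(*v),"bar ang",al,"swivel",90+np.degrees(t)-al)
kk=pv+.117*v/np.hypot(*v); print(kk)
go(*kk,.072,al-90)
```

```text
knob [ 0.62964022 -0.24609315  0.098     ] pivot [ 0.51142986 -0.27465095] r 0.12161100511324067 bar ang 13.581545869296784 swivel 83.35061941285699
[ 0.62515815 -0.24717595]
shift mm world [ 31.    2.  -96.8] tool units [0.614 0.104 1.935] yaw cur -76.91 turn world deg 0.49 -> az total -0.0014 q6 44.3 t 20.7333
```

>>> {"fn": "apply_moves", "kwargs": {
  "plan": "0.3 0.1 0.1 0 0 -0.0014; 0.32 0 0.2 0 0 0; 0 0 0.3 0 0 0; 0 0 0.3 0 0 0; 0 0 0.3 0 0 0; 0 0 0.3 0 0 0; 0 0 0.25 0 0 0; 0 0 0.17 0 0 0; 0 0 0 0 0 0; 0 0 0 0 0 0"
}}

```text
time_s: 21.57
position: [0.6259, -0.2473, 0.0725]
tcp_rot: [[0.972, 0.235, -0.001], [0.235, -0.972, 0.0], [-0.001, -0.001, -1.0]]
force: [0.5, -0.0, 0.3]
opening: 1.004
grasp_force: 0.0
```

>>> {"fn": "apply_moves", "kwargs": {
  "plan": "0 0 0 0 0 0; 0 0 0 0 0 0; 0 0 0 0 0 0; 0 0 0 0 0 0; 0 0 0 0 0 0; 0 0 0 0 0 0; 0 0 0 0 0 0; 0 0 0 0 0 0; 0 0 0 0 0 0; 0 0 0 0 0 0",
  "gripper": -1
}}

```text
time_s: 22.4
position: [0.6264, -0.2474, 0.0725]
tcp_rot: [[0.972, 0.235, -0.0], [0.235, -0.972, 0.0], [-0.0, -0.0, -1.0]]
force: [0.1, 1.1, -0.3]
opening: 0.324
grasp_force: 0.0
```

>>> {"fn": "apply_moves", "kwargs": {
  "plan": "0 0 0 0 0 0; 0 0 0 0 0 0; 0 0 0 0 0 0; 0 0 0 0 0 0; 0 0 0 0 0 0"
}}

```text
time_s: 22.82
position: [0.6264, -0.2474, 0.0725]
tcp_rot: [[0.972, 0.235, -0.0], [0.235, -0.972, 0.0], [-0.0, -0.0, -1.0]]
force: [0.2, 0.7, 0.1]
opening: 0.196
grasp_force: 30.0
```

>>> {"fn": "apply_moves", "kwargs": {
  "plan": "-0.012 0 -0.063 0 0 0; -0.014 0 -0.063 0 0 0; -0.016 0 -0.062 0 0 0; -0.017 0 -0.062 0 0 0; -0.019 0 -0.061 0 0 0; -0.021 0 -0.061 0 0 0; -0.022 0 -0.06 0 0 0; -0.024 0 -0.059 0 0 0; -0.025 0 -0.058 0 0 0; -0.027 0 -0.058 0 0 0"
}}

```text
time_s: 23.65
position: [0.6163, -0.2497, 0.103]
tcp_rot: [[0.972, 0.235, -0.001], [0.235, -0.972, 0.0], [-0.001, -0.001, -1.0]]
force: [-0.8, 0.6, -3.2]
opening: 0.196
grasp_force: 30.0
```

>>> {"fn": "apply_moves", "kwargs": {
  "plan": "0 0 0 0 0 0; 0 0 0 0 0 0"
}}

```text
time_s: 23.82
position: [0.6164, -0.2497, 0.1029]
tcp_rot: [[0.972, 0.235, -0.001], [0.235, -0.972, 0.0], [-0.001, -0.0, -1.0]]
force: [-1.4, 0.0, -4.9]
opening: 0.194
grasp_force: 30.0
```

Run:
```python
from h import *
s=bot.read_state();print(s['position'],s['force'],s['moment'],s['opening'])
q=np.load("dock.npy"); t=q[2]; pv=np.array([q[0]+.042*np.sin(t),q[1]-.042*np.cos(t)])
v=s['position'][:2]-pv; R=np.array(s['tcp_rot']); print("r",np.hypot(*v),"ang",np.degrees(np.arctan2(v[1],v[0])),"toolx ang",np.degrees(np.arctan2(R[1,0],R[0,0])),"target",90+np.degrees(t))
```

```text
[ 0.6163549  -0.24967137  0.10290705] [-1.38322221  0.04467086 -4.87719175] [-0.08235611  0.230436    0.03285992] 0.1942878409410493
r 0.10785751107427946 ang 13.391171351561855 toolx ang 13.582500218409681 target 96.93216528215378
```

>>> {"fn": "apply_moves", "kwargs": {
  "plan": "-0.0057 -0.157 0 0 0 -0.0116; -0.0057 -0.157 0 0 0 -0.0116; -0.0057 -0.157 0 0 0 -0.0116; -0.0057 -0.157 0 0 0 -0.0116; -0.0057 -0.157 0 0 0 -0.0116; -0.0057 -0.157 0 0 0 -0.0116; -0.0057 -0.157 0 0 0 -0.0116; -0.0057 -0.157 0 0 0 -0.0116; -0.0057 -0.157 0 0 0 -0.0116; -0.0057 -0.157 0 0 0 -0.0116"
}}

```text
time_s: 24.65
position: [0.5741, -0.1859, 0.1032]
tcp_rot: [[0.566, 0.824, 0.002], [0.824, -0.566, 0.0], [0.001, 0.002, -1.0]]
force: [0.6, 0.6, -2.3]
opening: 0.196
grasp_force: 30.0
```

```bash
cat > sw.py <<'E'
from h import *
s=bot.read_state();print(s['position'],s['force'],s['moment'],s['opening'],s['time_s'])
q=np.load("dock.npy"); t=q[2]; pv=np.array([q[0]+.042*np.sin(t),q[1]-.042*np.cos(t)])
v=s['position'][:2]-pv; R=np.array(s['tcp_rot']); print("r",np.hypot(*v),"ang",np.degrees(np.arctan2(v[1],v[0])),"toolx ang",np.degrees(np.arctan2(R[1,0],R[0,0])),"target",90+np.degrees(t))
E
python3 sw.py
```

```text
[ 0.57410496 -0.18592598  0.10322086] [ 0.6190664   0.61793021 -2.31852542] [ 0.13181153 -0.07461539 -0.0499371 ] 0.19587947178967757 24.65
r 0.10862913352076102 ang 54.76271339738949 toolx ang 55.52973404706721 target 96.93216528215378
```

>>> {"fn": "apply_moves", "kwargs": {
  "plan": "-0.0057 -0.157 0 0 0 -0.0116; -0.0057 -0.157 0 0 0 -0.0116; -0.0057 -0.157 0 0 0 -0.0116; -0.0057 -0.157 0 0 0 -0.0116; -0.0057 -0.157 0 0 0 -0.0116; -0.0057 -0.157 0 0 0 -0.0116; -0.0057 -0.157 0 0 0 -0.0116; -0.0057 -0.157 0 0 0 -0.0116; -0.0057 -0.157 0 0 0 -0.0115; -0.0057 -0.157 0 0 0 -0.0115"
}}

```text
time_s: 25.48
position: [0.499, -0.1667, 0.1033]
tcp_rot: [[-0.126, 0.992, 0.001], [0.992, 0.126, 0.002], [0.002, 0.001, -1.0]]
force: [0.5, 3.2, -2.0]
opening: 0.196
grasp_force: 30.0
```

>>> {"fn": "apply_moves", "kwargs": {
  "plan": "0 0 0 0 0 0; 0 0 0 0 0 0"
}}

```text
time_s: 25.65
position: [0.4989, -0.1668, 0.1033]
tcp_rot: [[-0.12, 0.993, 0.0], [0.993, 0.12, 0.002], [0.002, 0.0, -1.0]]
force: [0.8, 6.1, 0.6]
opening: 0.197
grasp_force: 30.0
```

```bash
python3 sw.py
```

```text
[ 0.49889184 -0.16678323  0.10325618] [0.83848902 6.09906626 0.61172895] [ 1.15453465 -0.08762717  0.13389615] 0.19720775522263767 25.65
r 0.10859395730652689 ang 96.6300319192737 toolx ang 96.86929137226134 target 96.93216528215378
```

>>> {"fn": "apply_moves", "kwargs": {
  "plan": "0.027 -0.012 0.058 0 0 0; 0.025 0 0.058 0 0 0; 0.024 0 0.059 0 0 0; 0.022 0 0.06 0 0 0; 0.021 0 0.061 0 0 0; 0 0 0 0 0 0"
}}

```text
time_s: 26.15
position: [0.4981, -0.1612, 0.0884]
tcp_rot: [[-0.12, 0.993, 0.0], [0.993, 0.12, 0.001], [0.001, 0.0, -1.0]]
force: [-0.2, 5.5, 3.5]
opening: 0.199
grasp_force: 30.0
```

```bash
python3 sw.py
```

```text
[ 0.49806608 -0.16123392  0.08840699] [-0.22167585  5.50063054  3.4973084 ] [0.58317135 0.05640575 0.04162385] 0.1987105452798675 26.15
r 0.11420163862482927 ang 96.72010333818712 toolx ang 96.91858857120182 target 96.93216528215378
```

>>> {"fn": "apply_moves", "kwargs": {
  "plan": "0.019 0 0.061 0 0 0; 0.017 0 0.062 0 0 0; 0.016 0 0.062 0 0 0; 0.014 0 0.06 0 0 0; 0.006 0 0.03 0 0 0; 0 0 0 0 0 0"
}}

```text
time_s: 26.65
position: [0.4974, -0.1581, 0.0744]
tcp_rot: [[-0.121, 0.993, -0.0], [0.993, 0.121, 0.001], [0.001, 0.0, -1.0]]
force: [0.8, 5.2, 1.7]
opening: 0.198
grasp_force: 30.0
```

```bash
python3 sw.py
```

```text
[ 0.49735462 -0.15806354  0.07444293] [0.84812503 5.16474485 1.7297041 ] [0.59052516 0.0023037  0.05936358] 0.19836163220611494 26.65
r 0.11743396540135577 ang 96.8838286802876 toolx ang 96.96692517655359 target 96.93216528215378
```

>>> {"fn": "apply_moves", "kwargs": {
  "plan": "0 0 0 0 0 0; 0 0 0 0 0 0; 0 0 0 0 0 0; 0 0 0 0 0 0; 0 0 0 0 0 0; 0 0 0 0 0 0; 0 0 0 0 0 0",
  "gripper": 1
}}

```text
time_s: 27.23
position: [0.4971, -0.1589, 0.0744]
tcp_rot: [[-0.122, 0.993, 0.0], [0.993, 0.122, -0.0], [-0.0, 0.0, -1.0]]
force: [0.5, -0.0, -0.2]
opening: 0.641
grasp_force: 0.0
```

>>> {"fn": "apply_moves", "kwargs": {
  "plan": "0 0 -0.2 0 0 0; 0 0 -0.4 0 0 0; 0 0 -0.5 0 0 0; -0.2 0 -0.5 0 0 0; -0.5 0 -0.5 0 0 0; -0.5 0 -0.3 0 0 0; -0.5 0 0 0 0 0; -0.3 0 0 0 0 0; 0 0 0 0 0 0; 0 0 0 0 0 0"
}}

```text
time_s: 28.07
position: [0.5084, -0.2575, 0.1938]
tcp_rot: [[-0.121, 0.993, -0.002], [0.993, 0.121, 0.002], [0.002, -0.001, -1.0]]
force: [-0.2, 0.5, -0.7]
opening: 1.0
grasp_force: 0.0
```

Run:
```python
from h import *
s=bot.read_state(); print(s["position"],s["force"],s["time_s"])
a=capture("wrist"); b=capture("scene")
x=cv2.resize(a[60:250,140:380],(480,380),interpolation=cv2.INTER_CUBIC); y=cv2.resize(b[140:220,150:230],(320,320),interpolation=cv2.INTER_CUBIC); z=cv2.resize(b[220:300,290:370],(320,320),interpolation=cv2.INTER_CUBIC)
o=np.zeros((380,800,3),np.uint8); o[:,:480]=x;o[:320,480:]=y
o=np.vstack([o,np.zeros((210,800,3),np.uint8)]); o[385:585,:200]=cv2.resize(z,(200,200)); o[385:585,210:460]=cv2.resize(b,(250,200))
cv2.imwrite("pics/fin.png",o[...,::-1])
```

```text
[ 0.50843141 -0.2575405   0.19381613] [-0.23338782  0.46844588 -0.7356712 ] 28.0667
```

View pics/fin.png

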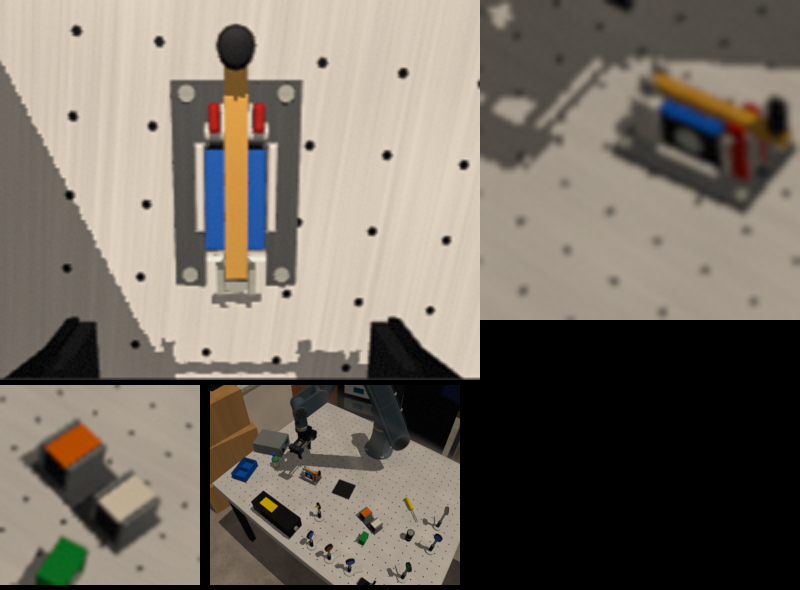

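The bar lies between the two red lips at (236,118), over the seated blue cassette. The side view shows it level along the lid, and the other cassettes are untouched. Handing in.

```bash
python3 -c "
from rig import bot
print(bot.hand_in())"
```

```text
the job is handed in; nothing more can be done
None
```

I set the blue cassette upright on the pad, regripped it by its long sides, seated it fully in the dock and dropped the latch bar into the keeper notch. The job was handed in at about 28 s, and the final pictures show the bar lying level between the keeper's lips and the other cassettes in place; the hand-in itself returned no verdict.

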